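# Nip the tip case in the vise and hold its lid open for fitting the stay

## Task

I am fitting a new lid stay to the small green steel case. Crank the machine vise until the case is nipped firmly between its jaws and let go of the crank; then lift the case's lid by its black ball knob and hold it open at 60 degrees for me. Finish while still holding the knob (the lid falls shut by itself), with the case sitting flat and firm in the vise, and leave the things lying round the vise where they are.

Things in the scene. Friction and masses are not known exactly. Their poses are not given: they have to be found in the camera images.
- vise: Blue machine vise on a grey swivel base, bolted down. Origin: on the worktop under the middle of the swivel base, z up. Screw along its y axis: fixed jaw at the -y end (steel face at y = -85 mm), moving jaw next, crank at +y. The case stands on its steel ways, 55 mm above the worktop; jaws 100 mm wide (x), tops 95 mm up; end block 102 mm high at y = 139 to 166 mm.
- vise_screw (a joint): Angle of screw and crank, rad; grows as the vise closes (clockwise seen from the crank end, a right-handed turn about the vise's -y axis). 0: arm straight up; at angle a the handle is 42 mm from the axis at (-sin a, cos a) in the vise's (x, z). Bites at about 7.6. 3 to 5 N at the handle turns it; then it stops hard (about 8.0 at 20 N); let go, it eases back to about 7.65 and stays tight.
- crank_centre (a point): Point on the screw axis, 76 mm above the worktop, abreast of the middle of the crank's handle; it moves with the jaw along the screw axis (12 mm a turn).
- crank_grip (a point): Middle of the crank's handle: black plastic grip, 44 mm long, 19 mm thick, parallel to the screw axis and 42 mm from it, spinning freely on its pin, so it can be pinched from above (fingers closing across the screw axis) and led round with the hand kept upright. The crank arm lies 24 to 34 mm from this point towards the jaws. At its lowest it is 34 mm above the worktop.
- tip_case: Small green steel case standing loose between the jaws, about 0.9 kg, 88 mm (x) by 130.5 mm (y, between the jaws) by 56 mm high. Origin: centre of its underside; z up. Lid hinge along the +x edge, small front catch at -x.
- tip_case_lid (a joint): Opening angle of the lid, rad: 0 shut, 1.047 = 60 degrees, stop at 1.92. Falls shut if let go at 60 degrees.
- lid_hinge (a point): Middle of the lid's hinge line, which runs along the case's y axis: 44 mm in +x and 47 mm above the case's origin.
- lid_knob: Black ball knob on a short steel stud on the lid, near its front (-x) edge. Origin: foot of the stud on the lid's top.
- knob_ball (a point): Centre of the ball, 25 mm in diameter, 28 mm above the lid's top. With the lid shut it lies 74 mm in -x and 36.6 mm up from lid_hinge (in the case's frame); it swings about the hinge in a circle of radius 82.5 mm, upwards and then towards +x.
- lid_stay: The new lid stay: flat steel strip with holes, 14 x 96 x 4 mm, lying in front of the vise. Origin: centre of underside. Leave alone.
- centre_punch: Dark centre punch, 114 mm long and 10 mm thick, lying on the worktop. Leave alone.
- screwdriver: Red-handled screwdriver, 230 mm long and up to 29 mm thick, lying on the worktop. Leave alone.
- tape_measure: Yellow tape measure, 29 x 73 x 63 mm, standing on the worktop. Leave alone.
- jaw_slide (a joint): Slide of the moving jaw, m. 0 is wide open (145 mm between the jaw faces); grows as it closes towards the fixed jaw, along the vise's -y. The case is 130.5 mm long, so both jaws bite at about 0.0145. Driven only by the screw, 12 mm a turn.
- vise_jaw: Moving jaw of the vise, a blue block with a steel face plate that presses on the case's +y end. Same axes as the vise; origin: the vise's, shifted with the jaw (its face is at y = +60 mm in its own frame).

How it is judged (in metres and radians):
On the way:
1. the case is nipped in the jaws (the moving jaw presses on it with over 15 N) with its lid still shut, and the crank has been let go (contact force between vise_jaw and tip_case above 15 N and value of joint tip_case_lid below 0.1 rad and contact force between the fingers and vise below 0.1 N), for 0.3 s.
At the end, for the whole second after the job is handed in: the gripper is holding the ball knob (over 0.5 N) with the lid at rest, open 60 degrees within 5.7 degrees (0.947 to 1.147 rad); the case is still nipped in the jaws (the moving jaw presses on it with over 15 N) and sits flat on the vise's ways (raised under 4 mm, tilted under 0.04 rad) (value of joint tip_case_lid between 0.947 and 1.147 rad and contact force between the fingers and lid_knob above 0.5 N and contact force between vise_jaw and tip_case above 15 N and z of tip_case in the frame of vise below 0.059 m and angle between tip_case's own z axis and vertical below 0.04 rad and linear speed of lid_knob below 0.02 m/s); the arm keeps its last pose, push and grip.
It fails at once if the lid stay, centre punch, screwdriver or tape measure is moved more than 25 mm (distance of any of lid_stay, centre_punch, screwdriver, tape_measure from where it was at the start of the episode above 0.025 m).
It also fails if it takes over 58 s, if anything falls off the work surface, if the arm or the gripper's body presses on something with over 40 N, if the wrist force passes 120 N, or if a joint passes its speed limit or range.

## Robot

A 6-joint arm with a two-finger parallel gripper is mounted at the origin on the work surface; the furniture and walls round the work are solid. World frame = base frame: x ahead of the robot, y to its left, z up, the work surface at z = 0. Lengths are in mm, angles in degrees, forces in N, time in s.
With the tool pointing down it reaches from about 300 to 850 mm from the base axis. Payload 4.2 kg.
Tool frame: the origin (TCP) lies midway between the tips of the shut fingers; the grasp point (between the pads) lies 19 mm behind it; z points along the fingers, y is the line along which they close (so a half turn about z gives the same grasp; the last joint's range is limited). The gripper opens to 91 mm and grips with 3 to 60 N. Pads are 32 mm wide; open, the fingers measure 118 mm over their backs; the gripper's body (76 mm by 178 mm) begins 60 mm behind the grasp point.
Start: joints at [72.938, 18.312, 89.639, -0, 72.044, -1.146], TCP at [157.69, 552.971, 213.976] pointing down, gripper open.
Joint ranges: [-177.97, 177.97], [-48.28, 115.42], [12.27, 149.76], [-77.06, 257.06], [2.81, 150.46], [-146.56, 146.56]. Speed limits (degrees/s): [147.25, 147.25, 180, 180, 180, 180].

## Interface

Orientations are given as [roll, pitch, yaw] about the fixed x, y, z axes, in that order (R = Rz(yaw) Ry(pitch) Rx(roll)).
In Python, from workcell import env gives the robot as it stands.
- The arm moves only by the shell command python3 -m jog 'ROWS' [FORCE]. ROWS is a JSON object of lists of equal length, an entry for each row: "jaw": the finger opening in mm, from 0 to 91.2; "slide": the shift along the tool's x, y, z in units of 30 mm (1.0 is 30 mm), a list of three; "spin": the turn about the tool's z in units of 8 degrees (1.0 is 8 degrees). In form: {"jaw": [jaw, ...], "slide": [[dx, dy, dz], ...], "spin": [spin, ...]}. A call has 1 to 10 rows; each row shifts and turns the commanded pose from where the row before left it, along the tool's axes as they then stand; what a row does not reach is not made up. A row lasts 1/10 s, in which the tool goes at most 50 mm and 8.59 degrees, less where a joint would pass 70% of its speed; a pose out of reach is approached as far as the arm can. A call is refused whole if a number of a shift passes 1 or a number of a turn 1, either way. A call with a gripper value outside its range is refused whole. The fingers move at their own pace and stop on an object; FORCE is the grip in N (left out, the last holds). Time passes only in rows, so rows that do not move let the fingers close. It gives the time, the measured TCP pose, the force, the opening and the grip force at its end, in the units of the state.
- env.state(): the state, without advancing time (a new reading comes with each control period).
- env.grab_frame(name): name is "scene" or "side" or "wrist"; returns the picture (480x640x3 uint8, red, green, blue); there is no depth.
- env.camera_model(name): a dict with "fx", "fy", "cx", "cy" (pixels), "camera_from_world" (4x4, takes a point from world to camera coordinates). Camera axes: x right, y up, looking along -z (the intrinsics and any distortion apply to the point x, -y, -z); pixel columns grow to the right and rows downward; lengths in mm; the calibration is good to about 2 mm. The wrist camera is an equidistant fisheye: a pixel r from the principal point sees the ray r / f radians off the axis. A picture is of the moment at which its call begins: read the wrist's pose just before it. camera_model takes no time and is no camera call; for the wrist camera it gives the pose at the moment of the call.
- env.job_done(): hands the job in; it is judged then, once.
The state is a dict: "time_s": time; "qpos": joint angles; "qvel": joint speeds; "effort": joint torques, N m; "ee_pos": TCP position; "ee_rot": TCP orientation; "force": force on the tool from outside, world axes, zero at the start; "torque": the same for the moment, N m; "gripper_width": finger opening in mm; "gripper_force": force on a finger pad.
Only numpy, scipy, OpenCV 4.12 (cv2) and the standard library are available. Lean on these libraries where they do the work, as an engineer would, in place of code of your own. Each camera call takes 0.05 s, during which the arm holds its last target. There are 200 camera calls.

## Working session

There is one attempt and no reset: what is moved stays moved. The work goes in short steps, Python scripts to look and compute and a shell command to move; the robot and the scene stay as the last step left them, time stands still between calls to the robot, and variables do not carry over. Pictures are saved under pics/ and viewed, at most 10 in all, crops included, and the job is handed in when it is done.

```bash
ls; mkdir -p pics
python3 - <<'E'
from workcell import env
import cv2, numpy as np
print(env.state())
for n in ["scene","side","wrist"]:
    m=env.camera_model(n); print(n,m["fx"],m["fy"],m["cx"],m["cy"],{k:v for k,v in m.items() if k not in("fx","fy","cx","cy")})
    cv2.imwrite(f"pics/{n}0.png",env.grab_frame(n)[:,:,::-1])
E
```

```text
pics
{'time_s': 0.0, 'qpos': array([ 7.29366620e+01,  1.83515581e+01,  8.97047282e+01,  1.23315737e-04,
        7.20444467e+01, -1.14732153e+00]), 'qvel': array([ 0.01365858,  0.04963405, -0.01558206, -0.10826142,  0.00018175,
       -0.01069508]), 'effort': array([ 2.76925595e-03, -4.12465811e+01, -2.31981969e+01,  7.29420106e-02,
        4.56075592e-02, -1.44909804e-04]), 'ee_pos': array([157.54781041, 552.47972352, 213.13248621]), 'ee_rot': array([-1.79899290e+02, -2.13421571e-03,  1.64083944e+02]), 'force': array([ 0.54919155,  0.60606337, -0.4137473 ]), 'torque': array([ 0.00942473, -0.01056457, -0.02129937]), 'gripper_force': 0.0, 'gripper_width': 90.96193132973573}
scene 571.4327846601304 571.4327846601304 320.30719100895857 240.94185268583234 {'camera_from_world': array([[ 8.65496792e-01, -5.00753149e-01,  1.27116611e-02,
        -3.30177755e+02],
       [ 3.31578889e-01,  5.91749883e-01,  7.34770383e-01,
        -2.54810366e+02],
       [-3.75460707e-01, -6.31726491e-01,  6.78196798e-01,
        -9.54472031e+02],
       [ 0.00000000e+00,  0.00000000e+00,  0.00000000e+00,
   
[... 210 characters left out ...]
       [-8.60340611e-01,  1.60811785e-01,  4.83687504e-01,
         2.83312932e+02],
       [ 4.75295585e-01, -8.97121556e-02,  8.75240444e-01,
        -1.63175575e+03],
       [ 0.00000000e+00,  0.00000000e+00,  0.00000000e+00,
         1.00000000e+00]])}
wrist 371.64829954431775 371.64829954431775 322.9960358057742 243.0685073466363 {'camera_from_world': array([[ 2.74533080e-01,  9.61573644e-01, -2.77752119e-03,
        -5.73642154e+02],
       [-9.28984067e-01,  2.64480738e-01, -2.58918022e-01,
         2.85544628e+01],
       [-2.48234145e-01,  7.36618351e-02,  9.65895307e-01,
        -3.91288099e+02],
       [ 0.00000000e+00,  0.00000000e+00,  0.00000000e+00,
         1.00000000e+00]])}
```

View pics/scene0.png

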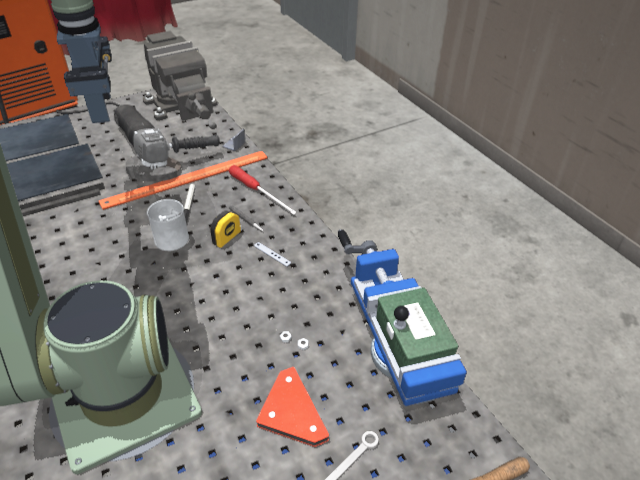

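View pics/side0.png

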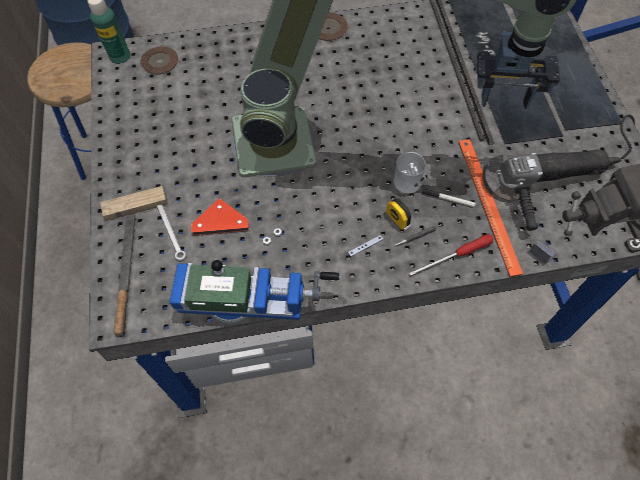

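View pics/wrist0.png

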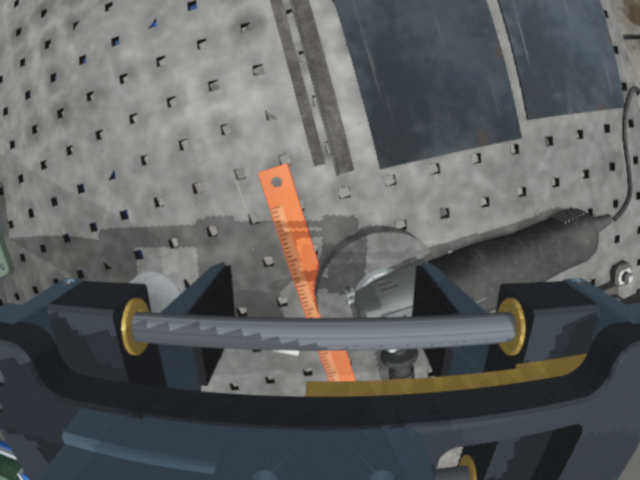

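The views show the vise ahead of the robot with the crank towards +y: side view knob about (217,266), crank grip about (330,276); scene view knob about (402,313), grip about (344,239). I'll zoom in on both.

Run:
```python
import cv2
a=cv2.imread("pics/scene0.png")[220:420,325:485]; b=cv2.imread("pics/side0.png")[250:330,160:350]
cv2.imwrite("pics/sc.png",cv2.resize(a,None,fx=3,fy=3,interpolation=2)); cv2.imwrite("pics/sd.png",cv2.resize(b,None,fx=4,fy=4,interpolation=2))
```

```text
(no output)
```

View pics/sc.png

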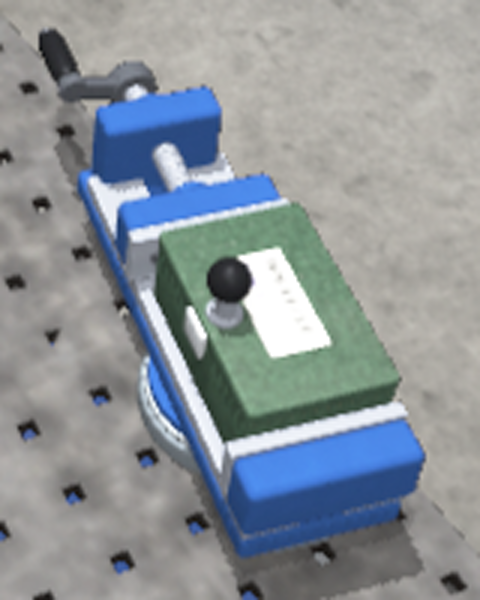

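View pics/sd.png

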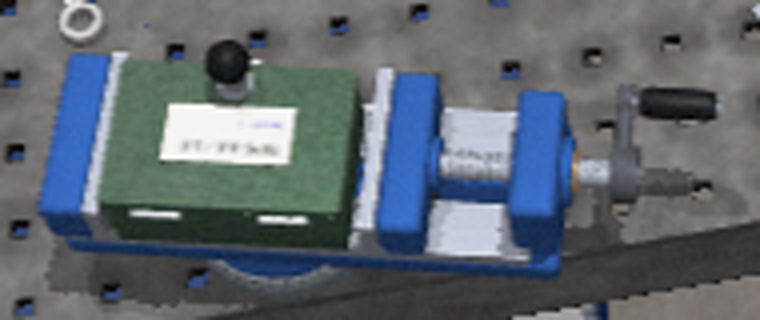

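```bash
cat > h.py <<'E'
from workcell import env
import numpy as np
from scipy.optimize import least_squares
def proj(n,P):
    m=env.camera_model(n); T=m["camera_from_world"]; p=T[:3,:3]@P+T[:3,3]
    x,y,z=p[0],-p[1],-p[2]
    if n=="wrist":
        r=np.hypot(x,y); th=np.arctan2(r,z); k=th/r; return np.array([m["cx"]+m["fx"]*x*k,m["cy"]+m["fy"]*y*k])
    return np.array([m["cx"]+m["fx"]*x/z,m["cy"]+m["fy"]*y/z])
def tri(obs,x0=(400,-50,100)):
    r=least_squares(lambda P:np.concatenate([proj(n,P)-uv for n,uv in obs]),x0); return r.x,np.abs(r.fun).max()
E
python3 - <<'E'
from h import *
sc=lambda u,v:("scene",np.array([325+u/3,220+v/3])); sd=lambda u,v:("side",np.array([160+u/4,250+v/4]))
knob=tri([sc(230,280),sd(228,62)]); grip=tri([sc(58,55),sd(678,104)])
print(knob,grip)
# case lid top corners and vise
C=[(-44,65.25,sc(160,237)),(44,65.25,sc(298,205)),(44,-65.25,sc(400,380)),(-44,-65.25,sc(248,420)),(44,-65.25,sd(103,200)),(44,65.25,sd(350,210)),(-44,65.25,sd(360,72)),(-44,-65.25,sd(130,62))]
V=[(-50,-85,95,sd(126,54)),(50,-85,95,sd(100,213)),(-50,-85,95,sc(228,442)),(50,-85,95,sc(405,405)),
 ]
B=[(-1,166,102,sd(564,92)),(1,166,102,sd(558,213)),(-1,166,102,sc(98,110)),(1,166,102,sc(213,89)),(-1,139,102,sd(524,91)),(1,139,102,sd(512,213))]
def Pw(p,x,y,z): c,s=np.cos(p[2]),np.sin(p[2]); return np.array([p[0]+c*x-s*y,p[1]+s*x+c*y,z])
def fc(p): return np.concatenate([proj(o[0],Pw(p,x,y,111))-o[1] for x,y,o in C])
rc=least_squares(fc,[430,-60,0]); print("case",rc.x[:2],np.degrees(rc.x[2]),rc.fun.round(1))
def fv(p): return np.concatenate([proj(o[0],Pw(p,x,y,z))-o[1] for x,y,z,o in V]+[proj(o[0],Pw(p,x*p[3],y,z))-o[1] for x,y,z,o in B])
rv=least_squares(fv,[430,-60,0,45]); print("vise",rv.x[:2],np.degrees(rv.x[2]),rv.x[3],rv.fun.round(1))
v=rv.x; c,s=np.cos(v[2]),np.sin(v[2])
for n,P in(("knob",knob[0]),("grip",grip[0]),("case",np.r_[rc.x[:2],55])):
    d=P[:2]-v[:2]; print(n,"in vise",c*d[0]+s*d[1],-s*d[0]+c*d[1],P[2])
E
```

```text
(array([ 428.16634685, -173.93850738,  136.79812978]), np.float64(0.47790080811182634)) (array([473.45712945,  68.21250011,  85.50095664]), np.float64(0.2390080131169725))
case [ 456.5926644  -181.05730136] -13.200043472337608 [-1.6 -2.4 -0.2 -2.3  0.4 -2.1 -0.5 -2.4 -2.1  0.3 -3.8  0.4 -1.8 -1.5
 -2.4 -1.4]
vise [ 457.38714056 -164.84624407] -14.179085369762191 37.29673441738127 [-0.6 -0.3 -2.   0.6 -0.4 -0.6 -0.8 -2.2 -0.3  0.1 -1.7  0.6 -0.6 -3.
 -1.5 -3.2 -2.4 -0.3 -2.6 -0.1]
knob in vise -26.103395585257534 -15.973001465938918 136.79812977785076
grip in vise -41.50813968416271 229.8949697598792 85.50095663543418
case in vise 3.200682810416196 -15.911794385406772 55.0
```

Triangulation: knob ball at about (428,-174,137), grip at about (473,68,86), vise yaw about -14°, crank angle about 1.33 rad. I'll move to above the crank.

```bash
python3 -m jog '{"jaw":[60,60,60,60,60,60,60,60,60,60],"slide":[[-0.728,-0.627,0],[-0.728,-0.627,0],[-0.728,-0.627,0],[-0.728,-0.627,0],[-0.728,-0.627,0],[-0.728,-0.627,0],[-0.728,-0.627,0],[-0.728,-0.627,0],[-0.728,-0.627,0],[-0.728,-0.627,0]],"spin":[0,0,0,0,0,0,0,0,0,0]}' 30
python3 -m jog '{"jaw":[60,60,60,60,60,60,60,60,60,60],"slide":[[-0.728,-0.627,0],[-0.728,-0.627,0],[-0.728,-0.627,0],[-0.728,-0.627,0],[-0.728,-0.627,0],[-0.728,-0.627,0],[-0.728,-0.627,0],[-0.728,-0.627,0],[-0.728,-0.627,0],[-0.728,-0.627,0]],"spin":[0,0,0,0,0,0,0,0,0,0]}'
python3 -m jog '{"jaw":[60,60,60,60,60,60,60,60,60,60],"slide":[[0,0,0],[0,0,0],[0,0,0],[0,0,0],[0,0,0],[0,0,0],[0,0,0],[0,0,0],[0,0,0],[0,0,0]],"spin":[1,1,1,1,1,1,1,1,1,1]}'
python3 -m jog '{"jaw":[60,60,60,60],"slide":[[0,0,0],[0,0,0],[0,0,0],[0,0,0]],"spin":[1,0,0,0]}'
python3 - <<'E'
from h import *
import cv2
print(env.state()["ee_pos"],env.state()["ee_rot"],env.state()["qpos"])
print(proj("wrist",np.array([473.5,68.2,86.5])))
cv2.imwrite("pics/w1.png",env.grab_frame("wrist")[:,:,::-1])
E
```

```text
time_s: 1.15
ee_pos: [316.5, 311.0, 213.8]
ee_rot: [-180.0, -0.0, 164.1]
force: [0.6, 0.8, -0.1]
gripper_width: 60.2
gripper_force: 0.0
time_s: 2.15
ee_pos: [474.9, 70.3, 213.8]
ee_rot: [180.0, -0.0, 164.1]
force: [0.6, 0.6, 0.9]
gripper_width: 60.3
gripper_force: 0.0
time_s: 3.15
ee_pos: [474.3, 71.4, 213.7]
ee_rot: [-180.0, 0.0, 83.8]
force: [0.1, 0.5, -1.4]
gripper_width: 59.9
gripper_force: 0.0
time_s: 3.55
ee_pos: [474.5, 71.4, 213.9]
ee_rot: [-180.0, 0.0, 76.2]
force: [0.2, -0.1, 0.6]
gripper_width: 59.9
gripper_force: 0.0
[474.45576164  71.39416728 213.85632569] [-1.79986656e+02  1.73014118e-03  7.61972708e+01] [7.18179520e+00 9.72541287e+00 1.01442101e+02 3.39200187e-03
 6.88455647e+01 2.09833001e+01]
[323.61884227 238.31287756]
```

View pics/w1.png

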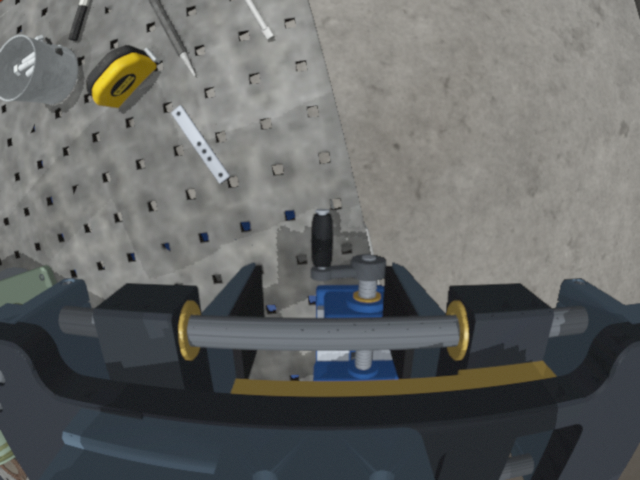

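The wrist view shows the grip from (322,212) to (321,268), centred near (321.5,239). That matches the prediction to about 1 mm, and the handle is parallel to the tool x axis. Next I'll descend and pinch it.

```bash
python3 -m jog '{"jaw":[50,45,45,45,45,45,45,45,45,45],"slide":[[0,-0.03,0.6],[0,0,0.7],[0,0,0.7],[0,0,0.7],[0,0,0.7],[0,0,0.6],[0,0,0.5],[0,0,0.35],[0,0,0],[0,0,0]],"spin":[0,0,0,0,0,0,0,0,0,0]}' 30
python3 -m jog '{"jaw":[10,10,10,10,10,10],"slide":[[0,0,0],[0,0,0],[0,0,0],[0,0,0],[0,0,0],[0,0,0]],"spin":[0,0,0,0,0,0]}' 30
```

```text
time_s: 4.6
ee_pos: [474.1, 71.7, 68.7]
ee_rot: [180.0, -0.0, 76.1]
force: [-0.3, -0.5, 0.8]
gripper_width: 45.0
gripper_force: 0.0
time_s: 5.2
ee_pos: [473.5, 71.8, 68.7]
ee_rot: [-180.0, -0.0, 76.1]
force: [-0.8, 1.7, 2.2]
gripper_width: 17.9
gripper_force: 30.0
```

```bash
python3 -m jog '{"jaw":[10,10,10,10,10,10,10,10],"slide":[[-0.017,-0.048,0.362],[-0.017,0.048,0.362],[-0.017,0.14,0.338],[-0.017,0.222,0.29],[-0.017,0.29,0.222],[-0.017,0.338,0.14],[-0.017,0.362,0.048],[0,0,0]],"spin":[0,0,0,0,0,0,0,0]}' 30
```

```text
time_s: 6.0
ee_pos: [515.0, 57.6, 16.9]
ee_rot: [179.8, -0.0, 76.1]
force: [0.4, -3.6, 12.6]
gripper_width: 17.6
gripper_force: 30.0
```

```bash
python3 -m jog '{"jaw":[10,10,10,10,10,10,10],"slide":[[-0.017,0.362,-0.083],[-0.017,0.338,-0.14],[-0.017,0.29,-0.222],[-0.017,0.222,-0.29],[-0.017,0.14,-0.338],[-0.017,0.048,-0.362],[0,0,0]],"spin":[0,0,0,0,0,0,0]}' 30
```

```text
time_s: 6.7
ee_pos: [552.3, 45.1, 60.1]
ee_rot: [180.0, -0.0, 76.1]
force: [-3.4, 1.1, 1.6]
gripper_width: 17.8
gripper_force: 30.0
```

```bash
python3 -m jog '{"jaw":[10,10,10,10,10,10,10],"slide":[[-0.017,-0.048,-0.362],[-0.017,-0.14,-0.338],[-0.017,-0.222,-0.29],[-0.017,-0.29,-0.222],[-0.017,-0.338,-0.14],[-0.017,-0.362,-0.048],[0,0,0]],"spin":[0,0,0,0,0,0,0]}' 30
python3 -m jog '{"jaw":[10,10,10,10,10,10],"slide":[[-0.017,-0.362,0.048],[-0.017,-0.338,0.14],[-0.017,-0.29,0.222],[-0.017,-0.222,0.29],[-0.017,-0.14,0.338],[0,0,0]],"spin":[0,0,0,0,0,0]}' 30
```

```text
time_s: 7.4
ee_pos: [509.2, 52.9, 101.1]
ee_rot: [-180.0, -0.0, 76.1]
force: [0.1, 2.7, -4.5]
gripper_width: 18.0
gripper_force: 30.0
time_s: 8.0
ee_pos: [470.8, 60.1, 69.8]
ee_rot: [179.9, -0.0, 76.1]
force: [2.9, 1.7, -3.6]
gripper_width: 17.9
gripper_force: 30.0
```

```bash
python3 -m jog '{"jaw":[10,10,10,10],"slide":[[-0.01,-0.04,0.18],[-0.007,-0.01,0.18],[0,0,0],[0,0,0]],"spin":[0,0,0,0]}' 30
```

```text
time_s: 8.4
ee_pos: [469.5, 60.3, 59.9]
ee_rot: [180.0, -0.1, 76.0]
force: [-0.6, 4.0, 7.4]
gripper_width: 17.7
gripper_force: 30.0
```

```bash
python3 -m jog '{"jaw":[10,10,10],"slide":[[-0.01,0,0.1],[0,0,0],[0,0,0]],"spin":[0,0,0]}' 30
```

```text
time_s: 8.7
ee_pos: [469.5, 60.3, 57.4]
ee_rot: [180.0, -0.1, 76.0]
force: [-3.2, 4.8, 11.5]
gripper_width: 17.9
gripper_force: 30.0
```

```bash
python3 -m jog '{"jaw":[10,10,10,10],"slide":[[0,0.01,0.12],[0,0.01,0.08],[0,0,0],[0,0,0]],"spin":[0,0,0,0]}' 30
```

```text
time_s: 9.1
ee_pos: [469.9, 60.1, 52.0]
ee_rot: [180.0, -0.1, 76.0]
force: [-3.8, 4.5, 17.4]
gripper_width: 17.9
gripper_force: 30.0
```

```bash
python3 -m jog '{"jaw":[10,10,10],"slide":[[0,0.01,0.1],[0,0,0],[0,0,0]],"spin":[0,0,0]}' 30
python3 -m jog '{"jaw":[40,50,50,50,50,50],"slide":[[0,0,0],[0,0,0],[0,0,0],[0,0,0],[0,0,0],[0,0,0]],"spin":[0,0,0,0,0,0]}' 30
python3 -m jog '{"jaw":[50,50,50,50,50,50,50,50,50,50],"slide":[[0,0,-0.5],[0,0,-0.8],[0,0,-0.8],[0,0,-0.8],[0,0,-0.8],[0,0,-0.8],[0,0,-0.5],[0,0,0],[0,0,0],[0,0,0]],"spin":[0,0,0,0,0,0,0,0,0,0]}' 30
```

```text
time_s: 9.4
ee_pos: [470.4, 60.0, 49.4]
ee_rot: [179.9, -0.1, 76.0]
force: [-3.9, 4.0, 21.0]
gripper_width: 17.6
gripper_force: 30.0
time_s: 10.0
ee_pos: [469.9, 59.0, 46.5]
ee_rot: [-180.0, 0.0, 76.1]
force: [0.4, 0.2, -0.1]
gripper_width: 50.1
gripper_force: 0.0
time_s: 11.0
ee_pos: [469.2, 59.0, 195.4]
ee_rot: [-179.9, 0.0, 76.1]
force: [0.1, 0.3, 0.0]
gripper_width: 49.9
gripper_force: 0.0
```

The vise is tight and the crank is released. Now I'll go to the knob, with the fingers closing along the hinge axis so the ball can pivot between the pads.

```bash
python3 -m jog '{"jaw":[60,60,60,60,60,60,60,60,60,60],"slide":[[-0.6,0.05,-0.2],[-0.85,0.05,-0.3],[-0.85,0.05,-0.3],[-0.85,0.06,-0.2],[-0.85,0.06,0],[-0.85,0.06,0],[-0.85,0.06,0],[-0.85,0.05,0],[-0.85,0.05,0],[-0.6,0.05,0]],"spin":[0,0,0,0,0,0,0,0,0,0]}' 30
python3 -m jog '{"jaw":[60,60,60,60,60,60,60,60,60,60],"slide":[[0,0,0],[0,0,0],[0,0,0],[0,0,0],[0,0,0],[0,0,0],[0,0,0],[0,0,0],[0,0,0],[0,0,0]],"spin":[1,1,1,1,1,1,1,1,1,1]}'
python3 -m jog '{"jaw":[60,60,60,60],"slide":[[0,0,0],[0,0,0],[0,0,0],[0,0,0]],"spin":[1,0.25,0,0]}'
python3 - <<'E'
from h import *
import cv2
P=np.array([427.,-178,138.6])
print(env.state()["ee_pos"],env.state()["ee_rot"])
ims=[]
for n in("wrist","scene","side"):
    uv=proj(n,P); im=env.grab_frame(n)[:,:,::-1]; r=100 if n=="wrist" else 33
    x,y=(uv-r).round().astype(int); x=max(x,0);y=max(y,0); print(n,uv,x,y)
    c=im[y:y+2*r,x:x+2*r]; ims.append(cv2.resize(c,(264,264),interpolation=2))
cv2.imwrite("pics/k1.png",np.hstack(ims))
E
```

```text
time_s: 12.0
ee_pos: [427.1, -178.9, 225.4]
ee_rot: [-179.9, -0.0, 76.0]
force: [0.3, -0.1, -0.4]
gripper_width: 60.2
gripper_force: 0.0
time_s: 13.0
ee_pos: [427.4, -177.5, 225.4]
ee_rot: [-179.9, 0.1, -4.2]
force: [-1.0, 0.0, 0.8]
gripper_width: 59.7
gripper_force: 0.0
time_s: 13.4
ee_pos: [427.6, -177.6, 225.9]
ee_rot: [-180.0, 0.1, -13.9]
force: [-0.2, 0.5, -0.1]
gripper_width: 60.3
gripper_force: 0.0
[ 427.6484554  -177.58013715  225.86344911] [-1.79975717e+02  9.69023840e-02 -1.38651106e+01]
wrist [323.29753998 247.80815965] 223 148
scene [402.26834056 314.36827272] 369 281
side [214.47402556 265.43128896] 181 232
```

View pics/k1.png

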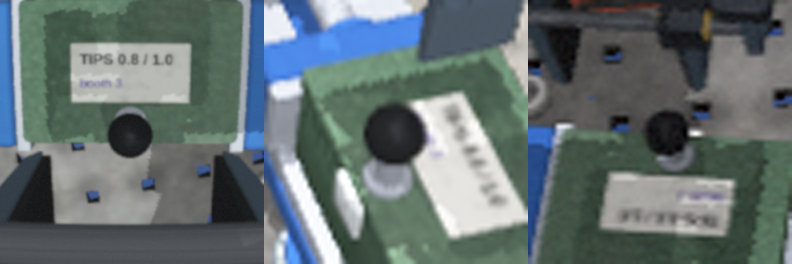

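The wrist crop puts the ball at (321.5,250), within about 1 mm of prediction, and the case edges are square to the tool. Descending to grip it.

```bash
python3 -m jog '{"jaw":[60,60,60,60,60,60,60,60],"slide":[[0.03,0,0.6],[0.03,0,0.7],[0,0,0.7],[0,0,0.6],[0,0,0.5],[0,0,0.3],[0,0,0],[0,0,0]],"spin":[0,0,0,0,0,0,0,0]}' 20
python3 -m jog '{"jaw":[15,15,15,15,15,15],"slide":[[0,0,0],[0,0,0],[0,0,0],[0,0,0],[0,0,0],[0,0,0]],"spin":[0,0,0,0,0,0]}' 20
```

```text
time_s: 14.35
ee_pos: [430.1, -178.3, 125.1]
ee_rot: [180.0, -0.0, -13.9]
force: [0.5, -0.2, 1.3]
gripper_width: 59.7
gripper_force: 0.0
time_s: 14.95
ee_pos: [430.1, -176.8, 124.8]
ee_rot: [-179.8, -0.0, -14.0]
force: [1.6, 5.4, 2.3]
gripper_width: 23.7
gripper_force: 20.0
```

```bash
python3 -m jog '{"jaw":[15,15,15,15,15,15,15,15],"slide":[[0,-0.04,0],[0.116,0,-0.21],[0.134,0,-0.199],[0.15,0,-0.187],[0.166,0,-0.173],[0.181,0,-0.158],[0.194,0,-0.142],[0,0,0]],"spin":[0,0,0,0,0,0,0,0]}' 20
```

```text
time_s: 15.75
ee_pos: [458.4, -183.9, 157.6]
ee_rot: [-180.0, -0.1, -13.9]
force: [-2.2, 2.8, 0.5]
gripper_width: 23.5
gripper_force: 20.0
```

```bash
python3 -m jog '{"jaw":[15,15,15,15,15,15,15,15,15],"slide":[[0.205,0,-0.124],[0.215,0,-0.106],[0.224,0,-0.087],[0.23,0,-0.067],[0.235,0,-0.047],[0.239,0,-0.026],[0,0,0],[0,0,0],[0,0,0]],"spin":[0,0,0,0,0,0,0,0,0]}' 20
python3 - <<'E'
from h import *
import cv2
ims=[]
for n in("scene","side"):
    im=env.grab_frame(n)[:,:,::-1]; x,y=(345,240) if n=="scene" else (160,220)
    ims.append(cv2.resize(im[y:y+130,x:x+130],(400,400),interpolation=2))
cv2.imwrite("pics/l1.png",np.hstack(ims))
s=env.state();print(s["ee_pos"],s["force"],s["gripper_width"])
E
```

```text
time_s: 16.65
ee_pos: [496.9, -193.7, 170.7]
ee_rot: [180.0, -0.1, -13.9]
force: [-0.4, 3.3, 2.7]
gripper_width: 23.4
gripper_force: 20.0
[ 496.74321868 -193.5700608   170.71446489] [-0.92072067  3.26262973  2.14047877] 23.582576201353476
```

View pics/l1.png

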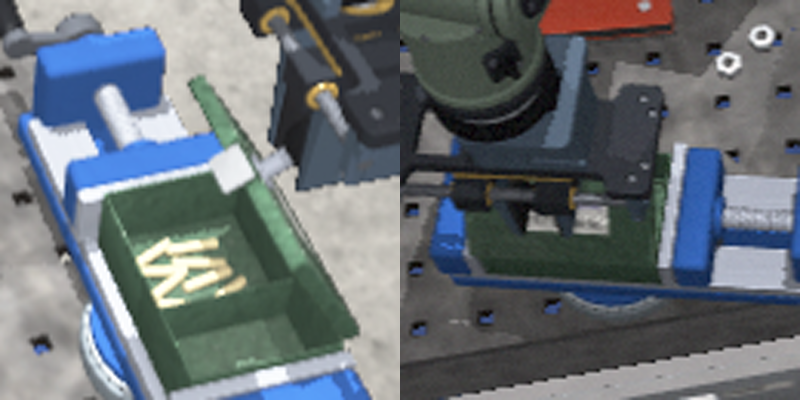

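The lid stands open, the stud is held between the pads and the moving jaw is on the case. The measured travel (68.6 mm along, 45.9 mm up) matches a 60° swing, and the forces are low. Handing in.

```bash
python3 -c "
from workcell import env
print(env.job_done())"
```

```text
the job is handed in; nothing more can be done
None
```

I handed the job in with the case clamped in the vise, the crank let go, and the gripper holding the knob with the lid open at about 60 degrees (worked out from the arm's travel); no verdict came back, and I didn't measure the clamping force on the case directly.

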